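# Post the audio guide into the return box

## Task

Put the returned audio guide away: slide the return box's shutter fully back, away from the robot, push the upright audio guide down through the sprung flap until it is completely inside and the flap has sprung shut behind it, then slide the shutter fully closed again. Leave the lantern, snow globe and mug where they stand.

Things in the scene. Friction and masses are not known exactly. Their poses are not given: they have to be found in the camera images.
- return_box: Fixed wooden return box, 180 (x) by 160 (y) by 200 mm high; aluminium top, clear wall on its +x side. Origin: centre of its underside; z up. The rectangular opening in the 6 mm top spans x -72 to +2 and y -50 to +50 mm in the box frame. Two 6 mm wide rails run along x on the top at y = +-60 mm, 210 mm high.
- opening (a point): Centre of the opening at the box's top (200 mm high), 35 mm to -x of the box's origin. Below it, inside, a chute slopes down towards the box's +x (36 degrees, surface about 50 mm above the counter below this point): an item let go below the top topples or slides off to +x, clear of the flap.
- flap_plate (a joint): Angle of the black sprung flap filling the opening, rad: 0 shut (level), 1.45 hanging open inside. 70 (x) by 96 (y) by 4 mm, hinged on its -x edge, 71 mm to -x of the box's origin, 194 mm high. About 3 N on its middle starts it, 8 N holds it wide open; the guide's weight on its middle does not. Open, it presses what is in the opening towards +x, so push the guide until its top is below the box's top.
- shutter_plate (a joint): Travel of the steel shutter over the flap, m: 0 closed, 0.08 fully open (slid in the box's +x direction). It lies on the box's top (upper side 206 mm above the counter), 84 (x) by 108 (y) by 4 mm; friction about 1.5 N, stays where it is left. It starts closed or up to 25 mm ajar.
- shutter_grip (a point): Grip point in the shutter's black upright handle bar: 12 mm thick (box x), 44 mm long (box y), top 236 mm above the counter, 30 mm above the shutter; this point is 228 mm above the counter on the box's centre line, 6 mm to -x of the box's origin with the shutter closed, 74 mm to +x with it open.
- handset: The audio guide: a loose grey plastic block standing upright, 44 (x) by 24 (y) by 105 mm (z), about 0.16 kg (0.12 to 0.22), with a small screen and keys on its -y face. Origin: centre of its underside; z up its length. It passes the opening with its 44 mm width along the box's x.
- handset_mid (a point): The middle of the audio guide, 52.5 mm up its length.
- lantern: Bystander: small candle lantern with a dark metal pyramid roof, 72 mm wide, 90 mm high. Origin: centre of its underside.
- snow_globe: Bystander: glass ball of 68 mm on a round dark wooden foot of 70 mm, 88 mm high. Origin: centre of its underside.
- mug: Bystander: white mug, 80 mm across, 92 mm high, handle towards its +y. Origin: centre of its underside.
Not all that is in view belongs to the job. There is more than one size of the handset; the job needs the smaller.

How it is judged:
By the outcome, as a careful person would: the job done as asked, in the order asked, and still so for the second after the job is handed in, with the robot touching nothing.
It also fails if it takes over 67 s, if anything falls off the work surface, if the arm or the gripper's body presses on something with over 40 N, if the wrist force passes 120 N, or if a joint passes its speed limit or range.

## Robot

A 7-joint arm with a two-finger parallel gripper is mounted at the origin on the work surface. World frame = base frame: x ahead of the robot, y to its left, z up, the work surface at z = 0. Lengths are in m, angles in degrees, forces in N, time in s.
With the tool pointing down it reaches from about 0.35 to 0.775 m from the base axis. Payload 3.1 kg.
Tool frame: the origin (TCP) lies on the centre line of the jaws, within the pads' length; the fingertips stand 17 mm ahead of it and the grasp point (between the pads) lies 2 mm behind it (robot.tip_reach is the distance from the TCP to the fingertips, in m); z points along the fingers, y is the line along which they close (so a half turn about z gives the same grasp; the last joint's range is limited). The gripper opens to 85 mm and grips with 20 to 120 N. Pads are 22 mm wide; open, the fingers measure 114 mm over their backs; the gripper's body (76 mm by 85 mm) begins 54 mm behind the grasp point. The pads swing forward as they close: fully open they stand 13 mm farther back than shut.
Start: joints at [69.173, 17.813, 0.802, 86.603, -0.252, 75.585, -1.558], TCP at [0.174, -0.522, 0.248] pointing down, gripper open.
Joint ranges: [-154.91, 154.91], [-16.99, 109.72], [-72.82, 74.43], [7.12, 147.25], [-82.49, 262.49], [11.32, 116.49], [-174.64, 174.64]. Speed limits (degrees/s): [159.86, 159.86, 180, 180, 180, 180, 180].

## Interface

Orientations are given as [roll, pitch, yaw] about the fixed x, y, z axes, in that order (R = Rz(yaw) Ry(pitch) Rx(roll)).
In Python, from station import robot, fingers, vision, workorder, recognise gives the robot as it stands. Calls block until the motion is done:
- robot.move_to(position, orientation): joint-space move of the TCP to a pose.
- robot.line_to(position, orientation=None, velocity=0.15, f_stop=None): straight line of the TCP; orientation=None keeps the orientation; velocity is the mean speed in m/s. With f_stop (N) it stops when the force on the tool has changed by that much, and returns True; else False.
- robot.move_j(angles): joint-space move.
- fingers.gripper_to(opening, force=None): opening from 0.0 (shut) to 1.0 (fully open); force is the grip in N (None keeps the last); returns when the fingers have stopped.
- robot.pause(seconds).
- robot.inverse_kinematics(position, orientation): joint angles nearest the present ones, or None.
- vision.grab_frame(name): name is "scene" or "side" or "wrist"; returns the picture (384x512x3 uint8, red, green, blue); there is no depth.
- vision.calibration(name): a dict with "mtx" (3x3 intrinsics, pixels), "k1" (the pictures are not rectified: a ray, as slopes to the right and down, at radius r is drawn at 1 + k1 r^2 times it, then the intrinsics apply), "extrinsics" (4x4, takes a point from world to camera coordinates); the wrist camera has in their place "T_tool_cam" (4x4, takes a point from camera to tool coordinates, whose origin is the TCP and whose axes are the flange's). Camera axes: x right, y up, looking along -z (the intrinsics and any distortion apply to the point x, -y, -z); pixel columns grow to the right and rows downward; lengths in m; the calibration is good to about 2 mm. A picture is of the moment at which its call begins: read the wrist's pose just before it. calibration takes no time and is no camera call.
A pose or a line that the arm cannot do raises robot.PlanningError and nothing moves.
- workorder.close_job(): hands the job in; it is judged then, once.
Trained networks look in the newest picture that a camera, given by its name, has taken for a name from the list of things; names that differ only in an ending like _2 or _b are one class to them, and where a whole thing is asked for, a point or a joint stands for the part that bears it (a point fixed in the world has none). Each returns a list of dicts, best first, with "p" (0 to 1); they miss things now and then, are a little off and sometimes report something else, mostly with a low value. They report only what shows in the picture. A call takes as long as a camera call. They do not tell look-alikes from the thing itself.
- recognise(label, camera): "rect" ([centre column, centre row, width, height] in pixels, round what is visible of it).
Readings, each from a call of its own:
- robot.current_time_s(): time.
- robot.current_joint_positions(): joint angles.
- robot.current_dq(): joint speeds.
- robot.current_joint_torque(): joint torques, N m.
- robot.current_tool_pos(): TCP position.
- robot.current_eef_rot(): TCP orientation.
- robot.current_contact_force(): force on the tool from outside, world axes, zero at the start.
- robot.current_torque(): the same for the moment, N m.
- robot.current_finger_gap(): opening from 0.0 (shut) to 1.0 (fully open).
- robot.current_gripper_force(): force on a finger pad.
Only numpy, scipy, OpenCV 4.12 (cv2) and the standard library are available. Lean on these libraries where they do the work, as an engineer would, in place of code of your own. Each camera call takes 0.05 s, during which the arm holds its last target. There are 200 camera calls.

## Working session

There is one attempt and no reset: what is moved stays moved. The work goes in short steps, each a Python script; the robot and the scene stay as the last script left them, time stands still between calls to the robot, and variables do not carry over. Pictures are saved under pics/ and viewed, at most 10 in all, crops included, and the job is handed in when it is done.

```bash
mkdir -p pics; ls; python3 - <<'E'
from station import robot, fingers, vision, workorder, recognise
import cv2, numpy as np
ims=[]
for c in ("scene","side"):
    im=vision.grab_frame(c); cv2.imwrite(f"pics/{c}0.png",im[:,:,::-1])
    k=vision.calibration(c); print(c,k["mtx"].tolist(),k["k1"],np.round(k["extrinsics"],4).tolist())
    for l in ("return_box","handset","shutter_grip","lantern","snow_globe","mug"):
        print(l,[(np.round(d["rect"]).tolist(),round(d["p"],2)) for d in recognise(l,c)])
print(robot.current_time_s(), robot.current_eef_rot())
E
```

```text
pics
scene [[408.5594185071665, 0.0, 256.79264770079527], [0.0, 408.5594185071665, 191.38580203918136], [0.0, 0.0, 1.0]] -0.11232790458732153 [[-0.3146, 0.9492, 0.0059, 0.2384], [-0.6471, -0.219, 0.7302, 0.2368], [0.6944, 0.2259, 0.6832, -1.4354], [0.0, 0.0, 0.0, 1.0]]
return_box [([372.0, 239.0, 108.0, 134.0], 0.81)]
handset [([214.0, 246.0, 28.0, 56.0], 0.68), ([212.0, 215.0, 19.0, 18.0], 0.59)]
shutter_grip [([381.0, 203.0, 56.0, 40.0], 0.79)]
lantern [([244.0, 200.0, 27.0, 37.0], 0.7)]
snow_globe [([189.0, 191.0, 29.0, 33.0], 0.71)]
mug [([153.0, 218.0, 39.0, 52.0], 0.87)]
side [[468.6920374889459, 0.0, 246.58197801410617], [0.0, 468.6920374889459, 187.63445405376854], [0.0, 0.0, 1.0]] -0.07306900844184484 [[-0.9078, -0.4193, 0.0099, 0.5123], [0.2689, -0.5636, 0.7811, -0.3174], [-0.3219, 0.7117, 0.6244, -0.7921], [0.0, 0.0, 0.0, 1.0]]
return_box [([190.0, 302.0, 158.0, 165.0], 0.82), ([195.0, 274.0, 93.0, 67.0], 0.45)]
handset [([261.0, 195.0, 23.0, 44.0], 0.96), ([221.0, 191.0, 32.0, 60.0], 0.68)]
shutter_grip [([195.0, 275.0, 94.0, 65.0], 0.8), ([189.0, 299.0, 160.0, 170.0], 0.53)]
lantern [([307.0, 230.0, 40.0, 48.0], 0.91)]
snow_globe []
mug [([194.0, 276.0, 92.0, 70.0], 0.68)]
0.7 [1.79995284e+02 3.03067603e-03 1.84431624e+01]
```

View pics/scene0.png

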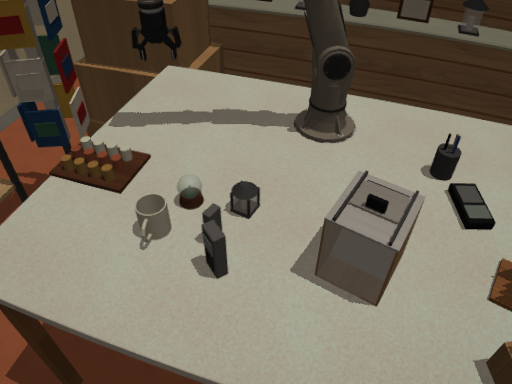

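View pics/side0.png

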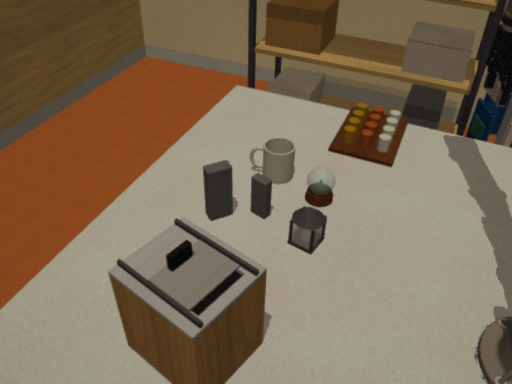

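The scene view shows the box at (370,238). The side view shows it at (190,305) with the shutter ajar and its handle at (180,255).
There are two handset candidates: side (218,190) / scene (215,248), which is taller and wider, and side (261,196) / scene (212,218), which is smaller. The job needs the smaller one. I'll enlarge both to confirm.

```bash
python3 - <<'E'
import cv2, numpy as np
a=cv2.imread("pics/scene0.png"); b=cv2.imread("pics/side0.png")
def cr(im,x,y,w,h): 
    o=cv2.resize(im[y:y+h,x:x+w],(400,300),interpolation=cv2.INTER_CUBIC)
    return cv2.convertScaleAbs(o,alpha=1.5,beta=10)
m=np.vstack([np.hstack([cr(b,190,145,120,90),cr(a,170,190,120,90)]),np.hstack([cr(b,90,215,200,150),cr(a,300,165,160,120)])])
cv2.imwrite("pics/m1.png",m)
E
```

```text
(no output)
```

View pics/m1.png

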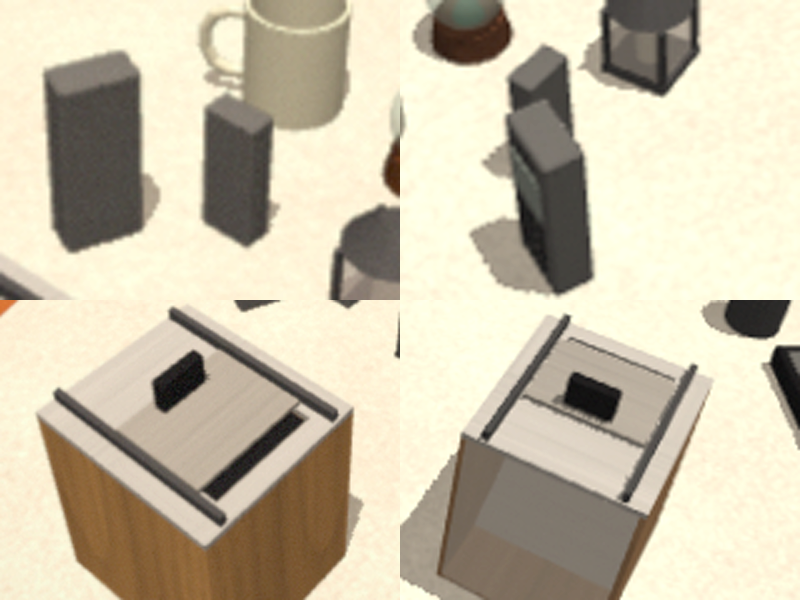

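The crop confirms that the smaller guide is the one at side (261,196), behind the taller one in the scene view. Next I'll fit the poses from the corners read off the crops.

```bash
cat > h.py <<'E'
from station import robot, fingers, vision, workorder, recognise
import cv2, numpy as np
from scipy.optimize import least_squares
def proj(P,cal,E=None):
    E=cal["extrinsics"] if E is None else E
    c=np.asarray(P)@np.array(E)[:3,:3].T+np.array(E)[:3,3]
    s=np.c_[c[:,0],-c[:,1]]/-c[:,2:3]
    s=s*(1+cal["k1"]*(s**2).sum(1,keepdims=True))
    K=np.array(cal["mtx"]); return s@K[:2,:2].T+K[:2,2]
def world(p,L):
    L=np.asarray(L,float); c,s=np.cos(p[2]),np.sin(p[2])
    return np.c_[p[0]+c*L[:,0]-s*L[:,1],p[1]+s*L[:,0]+c*L[:,1],L[:,2]]
def fit(obs,x0):  # obs: list of (cal,E,local pts,pixels)
    f=lambda p:np.concatenate([(proj(world(p,L),cal,E)-px).ravel() for cal,E,L,px in obs])
    r=least_squares(f,x0,loss="soft_l1"); return r.x,np.round(f(r.x).reshape(-1,2),1)
def wristE():
    from scipy.spatial.transform import Rotation as R
    T=np.eye(4); T[:3,:3]=R.from_euler("xyz",robot.current_eef_rot(),degrees=True).as_matrix(); T[:3,3]=robot.current_tool_pos()
    return np.linalg.inv(T@np.array(vision.calibration("wrist")["T_tool_cam"]))
E
python3 - <<'E'
from h import *
S=vision.calibration("side"); C=vision.calibration("scene")
b=[(S,None,np.array([[-90,80,200],[-90,-80,200],[90,80,200]])/1e3,[[193,338],[266.5,269],[109,271]]),
   (C,None,np.array([[90,-80,200],[90,80,200],[-90,80,200],[-90,-80,200],[90,-80,0]])/1e3,[[326,219],[398,251],[424.8,197],[360,171.8],[316,275]])]
p,r=fit(b,[.5,.2,0]); print("box",p,np.degrees(p[2])); print(r.tolist())
# handle centre
best=min(np.arange(0,.06,.001),key=lambda s:abs(proj(world(p,[[-.006+s,0,.221]]),C)-[377.2,203.8]).sum()); print("slide",best)
px=[[251.5,177.1],[256,173.5],[271.9,181],[264.7,184.6],[250.9,214.6],[264.7,218.8],[270.4,214.3]]
for y0 in np.radians([-60,-30,0,30,60]):
  for q in (((22,12),(22,-12),(-22,-12),(-22,12)),((22,-12),(-22,-12),(-22,12),(22,12))):
    L=np.array([[*q[i],z] for i,z in ((0,105),(1,105),(2,105),(3,105),(0,0),(3,0),(2,0))])/1e3
    h,r=fit([(S,None,L,px)],[.5,-.1,y0]); print("h",h,np.degrees(h[2]),abs(r).max())
for l,z,cS,cC in (("lantern",.045,(307,230),(244,200)),("globe",.044,(320,186),(189,191)),("mug",.046,(280,161),(153,214)),("big",.07,(218,190),(214,248))):
    print(l,fit([(S,None,[[0,0,z]],[cS]),(C,None,[[0,0,z]],[cC])],[.5,-.1,0]))
print(np.round(vision.calibration("wrist")["T_tool_cam"],3).tolist(), vision.calibration("wrist")["mtx"])
E
```

```text
box [ 0.57063022  0.20598176 -0.2570791 ] -14.729547643347086
[[-0.8, 0.3], [0.0, -0.8], [-2.0, 0.0], [-1.0, -1.8], [1.7, -0.6], [1.2, -0.9], [-1.0, -1.9], [-1.3, -0.4]]
slide 0.022
h [ 0.60570274 -0.1642787  -0.20920749] -11.986706354231874 1.7
h [ 0.60483553 -0.16814369  1.4216927 ] 81.45699136776587 6.9
h [ 0.60570274 -0.1642787  -0.2092099 ] -11.986844561831447 1.7
h [ 0.60483554 -0.16814365  1.42168513] 81.45655784115813 6.9
h [ 0.60570274 -0.1642787  -0.20920761] -11.986713000633324 1.7
h [ 0.60483554 -0.16814362  1.42168002] 81.45626467979224 6.9
h [ 0.60570274 -0.1642787  -0.20920863] -11.986771309873692 1.7
h [ 0.60483554 -0.16814363  1.42168131] 81.45633908222709 6.9
h [ 0.60570274 -0.1642787  -0.20920791] -11.986730267341121 1.7
h [ 0.60483554 -0.16814361  1.42167825] 81.45616371389998 6.9
lantern (array([ 0.48031452, -0.12446343,  0.        ]), array([[-0.5, -3.8],
       [ 1.4, -3.4]]))
globe (array([ 0.50104103, -0.27940874,  0.        ]), array([[-0.6, -2.2],
       [ 0.9, -1.7]]))
mug (array([ 0.6209174 , -0.32698588,  0.        ]), array([[ 0.4, -0.7],
       [ 0.4,  0.6]]))
big (array([ 0.69261644, -0.1256485 ,  0.        ]), array([[ 0.7,  0.2],
       [-0. ,  1.2]]))
[[0.001, 0.951, 0.308, 0.078], [1.0, -0.001, 0.0, -0.001], [0.001, 0.308, -0.951, -0.127], [0.0, 0.0, 0.0, 1.0]] [[273.84712118   0.         258.3313639 ]
 [  0.         273.84712118 190.79094453]
 [  0.           0.           1.        ]]
```

```bash
python3 - <<'E'
from h import *
B=[.5706,.2060,-.2571]; by=np.degrees(B[2])
for yaw in (by,by+90,by-90): 
    for z in (.23,.4):
        q=robot.inverse_kinematics([*B[:2],z],[180,0,yaw]); print(yaw,z,None if q is None else np.round(q,0))
g=world(B,[[-.006+.022,0,.38]])[0]
robot.move_to([.45,-.25,.38],[180,0,by]); robot.move_to(g,[180,0,by+90 if robot.inverse_kinematics(g,[180,0,by+90]) is not None else by-90])
E=wristE(); im=vision.grab_frame("wrist")[:,:,::-1].copy(); np.save("E1.npy",E); cv2.imwrite("pics/w1raw.png",im)
cal=vision.calibration("wrist"); im=cv2.resize(im,(768,576),interpolation=cv2.INTER_CUBIC)
L=[[sx*.09,sy*.08,.2] for sx in(1,-1) for sy in(1,-1)]+[[s+.022-.006,t,.236] for s in(-.006,.006) for t in(-.022,.022)]
for p in proj(world(B,L),cal,E): cv2.circle(im,tuple(int(round(v*1.5)) for v in p),3,(0,0,255),1); print(np.round(p*1.5).tolist(),end=" ")
cv2.imwrite("pics/w1.png",cv2.convertScaleAbs(im,alpha=1.4)); print(robot.current_time_s(),robot.current_tool_pos())
E
```

```text
-14.730744912813465 0.23 [   9.   33.  -50.   77.   25.   81. -145.]
-14.730744912813465 0.4 [   7.   33.  -57.   55.   28.  104. -143.]
75.26925508718654 0.23 [ 16.  40. -66.  77.  36.  85. -62.]
75.26925508718654 0.4 [ 11.  38. -72.  55.  37. 107. -58.]
-104.73074491281346 0.23 [ 15.  38. -62.  77.  33.  84. 120.]
-104.73074491281346 0.4 [  8.  34. -62.  55.  31. 105. 125.]
[491.0, 149.0] [477.0, 353.0] [236.0, 149.0] [259.0, 354.0] [378.0, 302.0] [378.0, 241.0] [395.0, 302.0] [396.0, 241.0] 3.9917 [0.58684457 0.19979727 0.38010792]
```

View pics/w1.png

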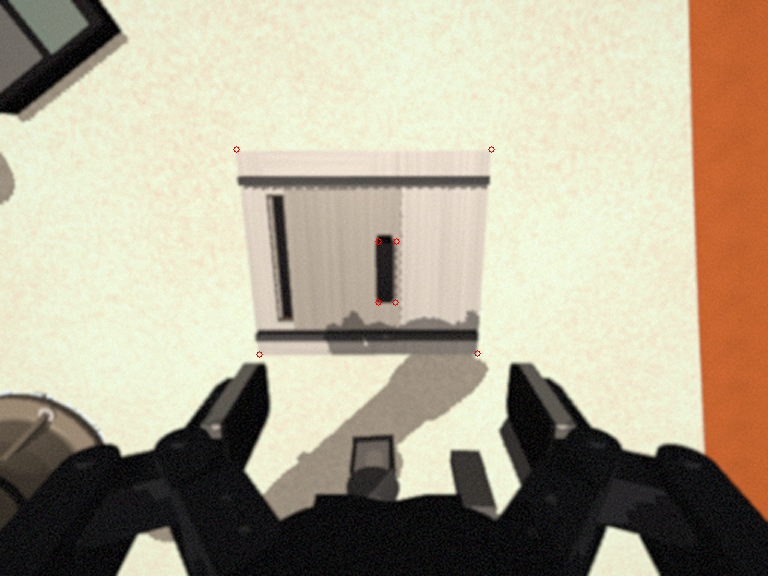

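The wrist overlay matches the box corners to within about 1 mm. The handle is at (385,268), which puts the shutter at about 20 mm. Opening the shutter.

```bash
python3 - <<'E'
from h import *
B=[.5706,.2060,-.2571]; by=np.degrees(B[2])
P=lambda x,y,z: world(B,[[x,y,z]])[0]
def bx():
    d=np.array(robot.current_tool_pos())-[*B[:2],0]; c,s=np.cos(B[2]),np.sin(B[2]); return np.round([c*d[0]+s*d[1],-s*d[0]+c*d[1],d[2]],4)
h=-.006+.0205
print(robot.line_to(P(h,0,.228),velocity=.12,f_stop=15)); fingers.gripper_to(0,force=30)
print("grip",bx(),robot.current_finger_gap())
print(robot.line_to(P(.078,0,.228),velocity=.08,f_stop=15)); robot.pause(.2)
print("open",bx(),robot.current_contact_force())
fingers.gripper_to(0.6); print(bx()); robot.line_to(P(.074,0,.38),velocity=.2)
H=[.6057,-.1643]
robot.move_to([*H,.38],[180,0,-12])
E=wristE(); im=vision.grab_frame("wrist")[:,:,::-1].copy(); cv2.imwrite("pics/w2raw.png",im)
cal=vision.calibration("wrist"); im=cv2.resize(im,(768,576),interpolation=cv2.INTER_CUBIC)
L=np.array([[sx*22,sy*12,z] for z in (105,0) for sx in(1,-1) for sy in(1,-1)])/1e3
for p in proj(world([*H,-.2092],L),cal,E): cv2.circle(im,tuple(int(round(v*1.5)) for v in p),3,(0,0,255),1); print(np.round(p*1.5).tolist(),end=" ")
cv2.imwrite("pics/w2.png",cv2.convertScaleAbs(im,alpha=1.4)); np.save("E2.npy",E); print(robot.current_time_s())
c=vision.grab_frame("side"); cv2.imwrite("pics/side1.png",c[:,:,::-1])
E
```

```text
False
grip [ 0.0146 -0.      0.2281] 0.13634451749442064
False
open [ 0.0748 -0.      0.2281] [-9.40895351  0.05032908  3.36560153]
[ 7.840e-02 -1.000e-04  2.279e-01]
[378.0, 213.0] [403.0, 213.0] [379.0, 257.0] [402.0, 258.0] [380.0, 201.0] [400.0, 201.0] [380.0, 237.0] [400.0, 237.0] 9.95
```

View pics/w2.png

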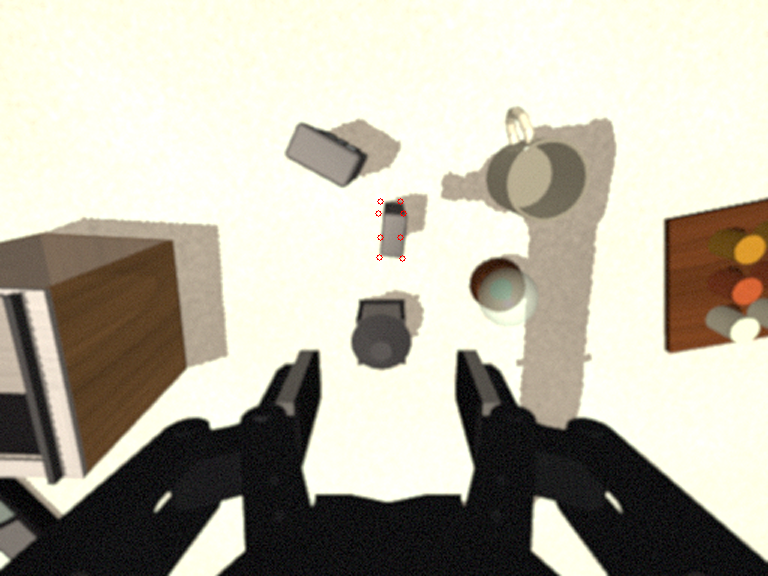

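The wrist view shows the small guide's top at (393,235), and it stands about 5° more turned than I fitted. Nothing is within the fingers' reach, so I'll grasp and lift, then look.

```bash
python3 - <<'E'
from h import *
B=[.5706,.2060,-.2571]; by=np.degrees(B[2])
P=lambda x,y,z: world(B,[[x,y,z]])[0]
H=[.6055,-.1668]
robot.move_to([*H,.2],[180,0,-17]); print(robot.line_to([*H,.089],velocity=.12,f_stop=10))
fingers.gripper_to(0,force=60); print("gap",robot.current_finger_gap()*85,robot.current_gripper_force())
robot.line_to([*H,.40],velocity=.2)
robot.move_to(P(-.0265,0,.40),[180,0,by]); robot.line_to(P(-.0265,0,.31),velocity=.15)
print(robot.current_time_s(),robot.current_finger_gap()*85)
a,b=[vision.grab_frame(c)[:,:,::-1] for c in("scene","side")]
o=[cv2.resize(a[130:280,290:440],(400,400),interpolation=3),cv2.resize(b[170:370,90:290],(400,400),interpolation=3)]
S=np.hstack(o); cv2.imwrite("pics/c3.png",cv2.convertScaleAbs(S,alpha=1.4))
E
```

```text
False
gap 23.12065511553347 59.645118713378906
16.075 23.153585102722015
```

View pics/c3.png

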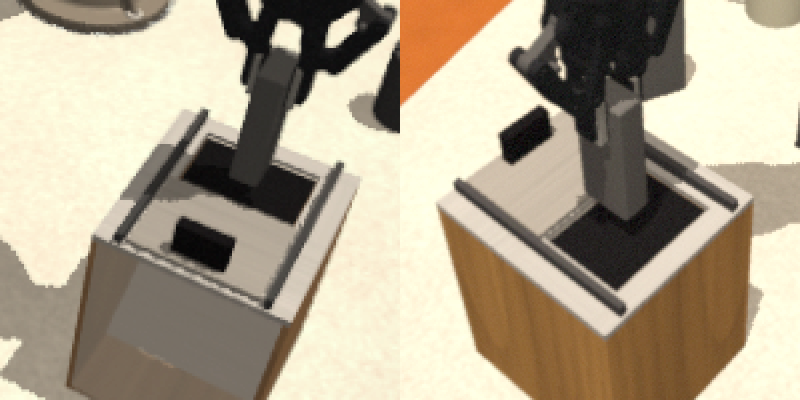

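The guide is upright above the black flap at scene crop (250,180) and side crop (620,210), clear of the open shutter. Pushing down.

```bash
python3 - <<'E'
from h import *
B=[.5706,.2060,-.2571]; by=np.degrees(B[2])
P=lambda x,y,z: world(B,[[x,y,z]])[0]
print(robot.line_to(P(-.0265,0,.172),velocity=.06,f_stop=25)); robot.pause(.2)
print(robot.current_tool_pos(),robot.current_contact_force(),robot.current_time_s(),robot.current_finger_gap()*85)
a,b=[vision.grab_frame(c)[:,:,::-1] for c in("scene","side")]
o=[cv2.resize(a[130:280,290:440],(400,400),interpolation=3),cv2.resize(b[170:370,90:290],(400,400),interpolation=3)]
cv2.imwrite("pics/c4.png",cv2.convertScaleAbs(np.hstack(o),alpha=1.4))
E
```

```text
False
[0.54503138 0.21276593 0.17210297] [ 2.71846122 -0.96571106  1.01489378] 18.825 23.291038987939164
```

View pics/c4.png

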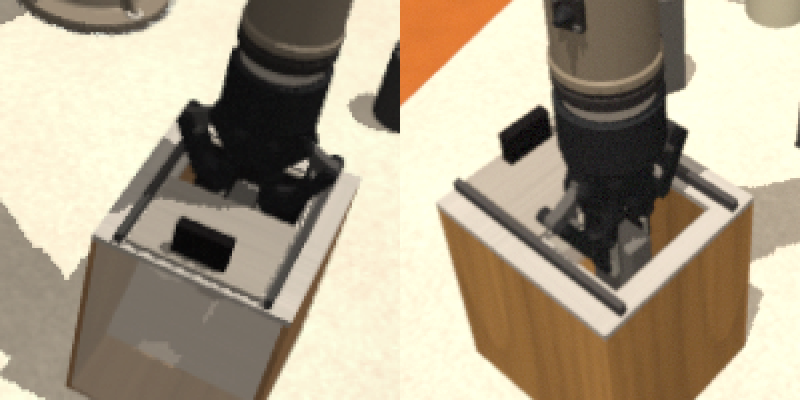

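The guide's top is below the rim and the flap is open. I'll release with a small opening, wait, retract and look.

```bash
python3 - <<'E'
from h import *
B=[.5706,.2060,-.2571]; by=np.degrees(B[2])
P=lambda x,y,z: world(B,[[x,y,z]])[0]
fingers.gripper_to(0.42); robot.pause(.6); print(robot.current_contact_force())
robot.line_to(P(-.0265,0,.36),velocity=.15); robot.pause(.3)
E=wristE(); w=vision.grab_frame("wrist")[:,:,::-1]
a=vision.grab_frame("scene")[:,:,::-1]; b=vision.grab_frame("side")[:,:,::-1]
o=[cv2.resize(a[130:280,290:440],(400,400),interpolation=3),cv2.resize(b[170:370,90:290],(400,400),interpolation=3)]
cv2.imwrite("pics/c5.png",cv2.convertScaleAbs(np.hstack(o),alpha=1.4)); cv2.imwrite("pics/w5.png",w)
print(robot.current_time_s())
E
```

```text
[ 1.02388062 -1.98826047  4.10537323]
21.6583
```

View pics/c5.png

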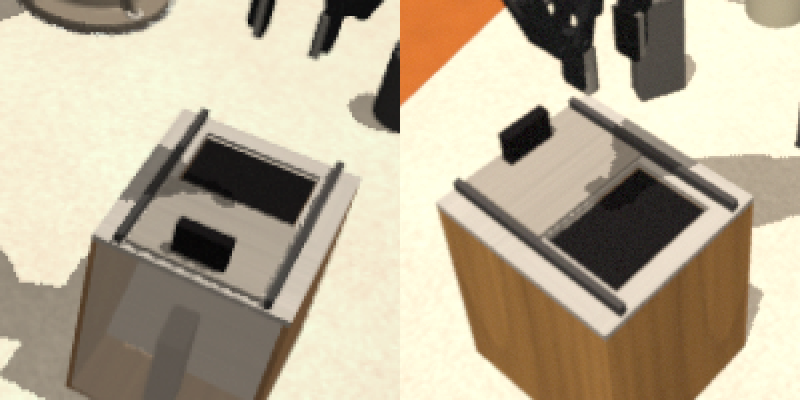

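The guide is visible inside through the clear wall (scene crop (175,350)), and the flap has shut level. Closing the shutter.

```bash
python3 - <<'E'
from h import *
B=[.5706,.2060,-.2571]; by=np.degrees(B[2])
P=lambda x,y,z: world(B,[[x,y,z]])[0]
def bx():
    d=np.array(robot.current_tool_pos())-[*B[:2],0]; c,s=np.cos(B[2]),np.sin(B[2]); return np.round([c*d[0]+s*d[1],-s*d[0]+c*d[1],d[2]],4)
fingers.gripper_to(0.7)
robot.move_to(P(.0745,0,.36),[180,0,by+90])
print(robot.line_to(P(.0745,0,.228),velocity=.12,f_stop=15)); fingers.gripper_to(0,force=30); print(bx(),robot.current_finger_gap()*85)
print(robot.line_to(P(-.0095,0,.228),velocity=.08,f_stop=15)); robot.pause(.2)
print("closed",bx(),robot.current_contact_force())
fingers.gripper_to(0.6); print(bx())
robot.line_to(P(-.006,0,.38),velocity=.2); robot.move_to([.45,-.05,.42],[180,0,by+60]); robot.pause(.3)
a,b=[vision.grab_frame(c)[:,:,::-1] for c in("scene","side")]
o=[cv2.resize(a[130:280,130:430],(800,400),interpolation=3)[:300*2],]
o=np.hstack([cv2.resize(a[150:300,130:430],(440,220)),cv2.resize(b[130:380,90:350],(360,346))[:220*2] if 0 else cv2.resize(b[130:380,90:350],(229,220))])
cv2.imwrite("pics/c6.png",cv2.convertScaleAbs(np.hstack([cv2.resize(a[150:300,130:430],(480,240),interpolation=3),cv2.resize(b[140:380,80:360],(280,240))]),alpha=1.4))
print(robot.current_time_s())
E
```

```text
False
[7.460e-02 1.000e-04 2.284e-01] 11.846466112215099
False
closed [-5.500e-03  2.000e-04  2.284e-01] [ 9.51664187  1.1569508  -1.14794765]
[-0.01    0.      0.2278]
29.4333
```

View pics/c6.png

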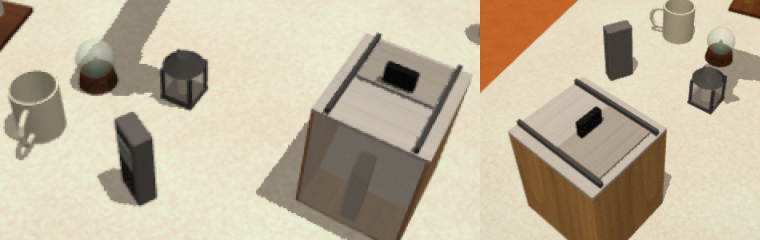

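The shutter reached its closed stop after 80 mm of travel from the open one. The guide is inside, and the lantern, globe, mug and larger guide haven't moved.

```bash
python3 -c "
from station import workorder; print(workorder.close_job())"
```

```text
the job is handed in; nothing more can be done
None
```

The job is done and handed in at about 29 s: the small audio guide is inside the box, the flap sprang shut behind it, the shutter is fully closed, and the lantern, snow globe and mug are where they stood.

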